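# Slide the lino block under the press and print it

## Robot

A 7-joint arm with a two-finger parallel gripper is mounted at the origin on the work surface. World frame = base frame: x ahead of the robot, y to its left, z up, the work surface at z = 0. Lengths are in m, angles in rad, forces in N, time in s.
With the tool pointing down it reaches from about 0.425 to 0.925 m from the base axis. Payload 6.8 kg.
Tool frame: the origin (TCP) lies midway between the tips of the shut fingers; the grasp point (between the pads) lies 19 mm behind it; y points along the fingers, z is the direction in which the jaws open and shut, and the axes are right-handed (so a half turn about y gives the same grasp; the last joint's range is limited). The gripper opens to 85 mm and grips with 20 to 120 N. Pads are 22 mm wide; open, the fingers measure 114 mm over their backs; the gripper's body (76 mm by 85 mm) begins 54 mm behind the grasp point. The pads swing forward as they close: fully open they stand 13 mm farther back than shut.
Start: joints at [1.015, 0.477, 0.022, 1.555, -0.011, 1.109, -0.083], TCP at [0.292, -0.608, 0.207] pointing down, gripper open.
Joint ranges: [-2.96, 2.96], [-0.34, 2.1], [-1.41, 1.46], [0.24, 2.44], [-1.37, 4.51], [0.17, 1.92], [-2.96, 2.96]. Speed limits (rad/s): [2.39, 2.39, 3.14, 3.14, 3.14, 3.14, 3.14].

## Interface

Orientations are given as a unit quaternion [w, x, y, z].
In Python, from station import bot gives the robot as it stands. The module is installed in compiled form; this text tells all that it offers.
- The arm moves only by the shell command python3 -m crank 'ROWS' [FORCE]. ROWS is JSON, a list of rows, each an object with "linear": the shift along the tool's x, y, z in m, a list of three; "dr": the turn, a rotation vector about the tool's x, y, z in degrees, a list of three; "hand": the gripper command: -1 is shut, 1 is fully open, values between are in proportion. A call has 1 to 10 rows; each row is the pose to reach, as a shift and turn from the pose commanded when the call began, along the tool's axes at that moment; what a row does not reach only later rows make up. A row lasts 1/12 s, in which the tool goes at most 41.7 mm and 7.16 degrees, less where a joint would pass 70% of its speed; a pose out of reach is approached as far as the arm can. A call with a gripper value outside its range is refused whole. The fingers move at their own pace and stop on an object; FORCE is the grip in N (left out, the last holds). Time passes only in rows, so rows that repeat a pose let the fingers close. It gives the time, the measured TCP pose, the force and the opening at its end, in the units of the state.
- bot.get_obs(): the state, without advancing time (a new reading comes with each control period).
- bot.read_camera(name): name is "scene" or "top" or "wrist"; returns the picture (420x560x3 uint8, blue, green, red); there is no depth.
- bot.camera_params(name): a dict with "K" (3x3 intrinsics, pixels), "R" (3x3) and "t" (3): a world point X has camera coordinates R X + t; the wrist camera has in their place "hand_eye" (4x4, takes a point from camera to tool coordinates, whose origin is the TCP and whose axes are the tool frame's). Camera axes: x right, y down, z forward; pixel columns grow to the right and rows downward; lengths in m; the calibration is good to about 2 mm. The wrist camera is an equidistant fisheye: a pixel r from the principal point sees the ray r / f radians off the axis. A picture is of the moment at which its call begins: read the wrist's pose just before it. camera_params takes no time and is no camera call.
- bot.hand_in(): hands the job in, once; it reports no verdict.
Trained networks look in the newest picture that a camera, given by its name, has taken for a name from the list of things; names that differ only in an ending like _2 or _b are one class to them, and where a whole thing is asked for, a point or a joint stands for the part that bears it (a point fixed in the world has none). Each returns a list of dicts, best first, with "score" (0 to 1); they miss things now and then, are a little off and sometimes report something else, mostly with a low value. They report only what shows in the picture. A call takes as long as a camera call.
- bot.search_frame(camera, target): "extent" ([left, top, right, bottom] in pixels, round what is visible of it).
- bot.cut_out(camera, target): "pixels" (420x560 bool, what is visible of it) and "extent" ([left, top, right, bottom] in pixels, round what is visible of it).
- bot.place_of(camera, target): "xy" ([column, row] in pixels: a listed point, or the origin of a listed thing).
The state is a dict: "t": time; "q": joint angles; "joint_vel": joint speeds; "joint_torque": joint torques, N m; "eef_pos": TCP position; "tool_rot": TCP orientation; "contact_force": force on the tool from outside, world axes, zero at the start; "torque": the same for the moment, N m; "gripper_width": opening from 0.0 (shut) to 1.0 (fully open).
Only numpy, scipy, OpenCV 4.12 (cv2) and the standard library are available. Lean on these libraries where they do the work, as an engineer would, in place of code of your own. Each camera call takes 0.05 s, during which the arm holds its last target. There are 200 camera calls.

## Task

Push the big lino block flat along the table with the fingertips, long way first, under the low bridge of the press until its far edge lies square against the stop bar behind. Then press the black knob on the bridge down firmly, so that its pad bears on the block for a moment, and let the knob come up again. Never lift, carry or tip the block, and leave the other things where they are.

Things in the scene. Friction and masses are not known exactly. Their poses are not given: they have to be found in the camera images.
- press: small bench press, grey painted steel, screwed to the table: a low bridge, a stop bar behind it. Origin: on the table under the bridge's middle; x points the way the block goes in (mouth towards stop bar), y across, z up. Bridge beam 60 mm deep (x -30 to 30), 164 mm wide, underside 21 mm, top 43 mm above the table; legs' inner faces at y = -62 and 62 mm, feet 6 mm high out to 108 mm.
- mouth (a point): middle of the lower front edge of the bridge, 21 mm above the bare table on which the block slides in; axes as the press. The opening is 124 mm wide.
- stop (a point): middle of the near face of the steel stop bar behind the bridge, at x = 50 mm in the press's frame; the bar is 14 mm high, 144 mm wide, this point 7 mm above the table. Low guides (10 mm high) carry on the legs' inner faces up to it.
- plunger: black round palm knob, 44 mm across, on the bridge's middle, on a rod with a 40 mm pad under the bridge. Origin: centre of its flat top, 66 mm above the table at rest; axes as the press. Goes straight down against a return spring, 8 mm at most (2 N starts it); its pad meets a block under the bridge after 5 mm (about 4 N), any further push bears on the block. Comes up by itself.
- block: the big lino block: plywood with grey lino top and leaf pattern, 130 (x) x 100 (y) x 16 mm thick, 0.14 to 0.28 kg, loose on the table before the press. Origin: centre of its underside; x along its long side, which must come to lie along the press's x. Home (short edge on the stop bar), its origin is at x = -15 mm in the press's frame and 50 mm of it stick out in front of the bridge.
- glue: a white upright glue bottle, 48 mm across, 150 mm high. A bystander. Origin: centre of its underside.
- ink_tin: a low round aluminium ink tin, 56 mm across, 32 mm high. A bystander. Origin: centre of its underside.
- small_block: a small lino block, 60 x 45 x 18 mm, of the same materials as the big one; not the one to be printed. A bystander. Origin: centre of its underside.
- mug: a white mug, 80 mm across, 90 mm high. A bystander. Origin: centre of its underside.
- brayer: an ink roller lying down, about 140 mm long, 32 mm high. A bystander. Origin: centre of its underside, below the roller; the handle points to its -x.
- marker: a marker pen lying flat, 130 mm long (x), 18 mm high. A bystander. Origin: middle of its underside.
- case: a black spectacle case, 155 x 60 x 38 mm, long axis x. A bystander. Origin: centre of its underside.

How it is judged:
By the outcome, as a careful person would: the job done as asked, in the order asked, and still so for the second after the job is handed in, with the robot touching nothing.
It also fails if it takes over 72 s, if anything falls off the work surface, if the arm or the gripper's body presses on something with over 40 N, if the wrist force passes 120 N, or if a joint passes its speed limit or range.

## Working session

There is one attempt and no reset: what is moved stays moved. The work goes in short steps, Python scripts to look and compute and a shell command to move; the robot and the scene stay as the last step left them, time stands still between calls to the robot, and variables do not carry over. Pictures are saved under pics/ and viewed, about 8 in all and at most 12, crops included, and the job is handed in when it is done.

```bash
mkdir -p pics; cat > h.py <<'E'
import numpy as np, cv2
from station import bot
from scipy.spatial.transform import Rotation as Rn
def rot(o): 
    q=o["tool_rot"]; return Rn.from_quat([q[1],q[2],q[3],q[0]])
def ray(cam,xy):
    p=bot.camera_params(cam);K=np.array(p["K"])
    v=np.linalg.inv(K)@[xy[0],xy[1],1]
    if cam=="wrist":
        r=np.hypot(v[0],v[1]);d=np.array([v[0]/r*np.sin(r),v[1]/r*np.sin(r),np.cos(r)]) if r>1e-9 else np.array([0,0,1.])
        o=bot.get_obs();T=np.array(p["hand_eye"]);R=rot(o).as_matrix()
        return R@T[:3,3]+o["eef_pos"],R@T[:3,:3]@d
    R=np.array(p["R"]);return -R.T@np.array(p["t"]),R.T@v
def at(cam,xy,z):
    c,d=ray(cam,xy);return c+d*(z-c[2])/d[2]
E
python3 - <<'E'
from h import *
np.set_printoptions(precision=4,suppress=True)
o=bot.get_obs();print(o["t"],o["eef_pos"],rot(o).as_matrix(),o["gripper_width"])
for c in["top","scene"]:
    im=bot.read_camera(c);cv2.imwrite(f"pics/{c}1.png",im)
    for n,z in[("mouth",.021),("stop",.007),("plunger",.066),("block",0.),("press",0.),("glue",0),("ink_tin",0),("small_block",0),("mug",0),("brayer",0),("marker",0),("case",0)]:
        for r in bot.place_of(c,n)[:2]: print(c,n,round(r["score"],2),np.round(r["xy"],1),at(c,r["xy"],z)[:2])
    r=bot.cut_out(c,"block")
    if r:
        m=np.argwhere(r[0]["pixels"])[:,::-1].astype(np.float32);b=cv2.minAreaRect(m);print(r[0]["score"],[at(c,x,.016)[:2] for x in cv2.boxPoints(b)])
E
```

```text
0.0 [ 0.292  -0.6079  0.2057] [[-0.9014 -0.0009  0.433 ]
 [-0.433   0.0016 -0.9014]
 [ 0.0001 -1.     -0.0019]] 0.9974335508611099
top mouth 0.63 [208.2 222.8] [0.5302 0.1758]
top stop 0.86 [186.4 223.5] [0.5308 0.2412]
top plunger 0.45 [193.8 222.4] [0.526  0.2092]
top plunger 0.37 [156.1 282.6] [0.3629 0.3086]
top block 0.63 [302.2 213.4] [ 0.5575 -0.0968]
top press 0.64 [231.6 172.5] [0.6833 0.1108]
top press 0.59 [197.9 223.7] [0.5307 0.209 ]
top glue 0.59 [165.  167.8] [0.7001 0.3098]
top ink_tin 0.66 [233.7 269. ] [0.3982 0.104 ]
top small_block 0.86 [231.7 173.8] [0.6793 0.1105]
top small_block 0.63 [132.5 172.3] [0.6874 0.4063]
top mug 0.84 [156.  279.4] [0.3714 0.3264]
top brayer 0.6 [130.5 172.5] [0.6869 0.4122]
top marker 0.56 [395.2 264.7] [ 0.4048 -0.3614]
top case 0.59 [419.  207.3] [ 0.5715 -0.4415]
0.59 [array([ 0.5927, -0.0271]), array([ 0.6174, -0.1568]), array([ 0.5176, -0.1732]), array([ 0.4935, -0.0451])]
scene mouth 0.73 [342.3 248.1] [0.5329 0.185 ]
scene stop 0.54 [346.3 256.4] [0.5393 0.2055]
scene plunger 0.72 [352.4 236.8] [0.5178 0.2039]
scene block 0.64 [268.1 209.2] [ 0.5366 -0.104 ]
scene press 0.88 [348.  257.1] [0.5323 0.2068]
scene press 0.41 [190.1 169.1] [ 0.5675 -0.4516]
scene glue 0.97 [337.8 313.2] [0.7073 0.3097]
scene ink_tin 0.54 [346.2 218.7] [0.4047 0.1014]
scene small_block 0.76 [284.8 270.9] [0.693 0.114]
scene mug 0.94 [417.1 243.6] [0.3511 0.3184]
scene mug 0.59 [192.3 168.1] [ 0.5585 -0.4508]
scene brayer 0.58 [374.3 330.1] [0.6868 0.4065]
scene marker 0.63 [187.3 168. ] [ 0.57   -0.4639]
scene marker 0.61 [246.2 157.4] [ 0.3846 -0.3634]
scene case 0.78 [189.4 172.2] [ 0.5808 -0.4389]
0.69 [array([ 0.6333, -0.1464]), array([ 0.5241, -0.2138]), array([ 0.4964, -0.0441]), array([0.6026, 0.0109])]
```

```bash
python3 -c "
import cv2;a=cv2.imread('pics/top1.png');cv2.imwrite('pics/top1c.png',cv2.resize(a[130:310,110:370],None,fx=3,fy=3,interpolation=cv2.INTER_CUBIC))"
```

```text
(no output)
```

View pics/top1c.png

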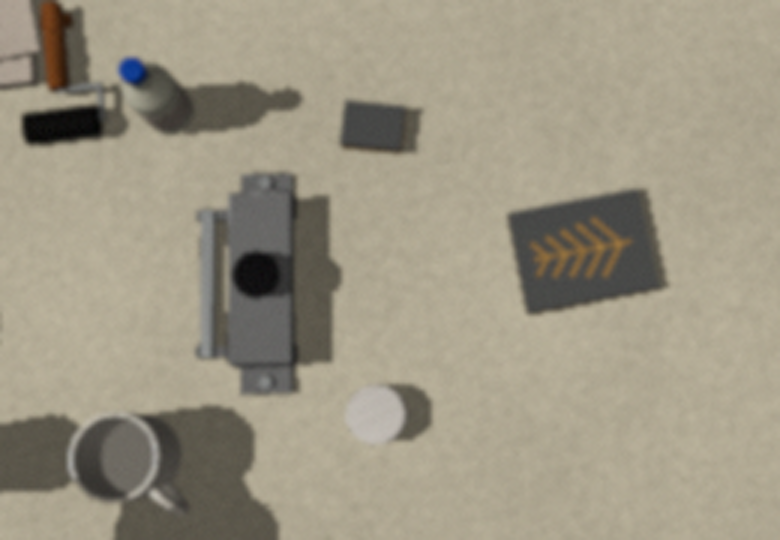

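View pics/scene1.png

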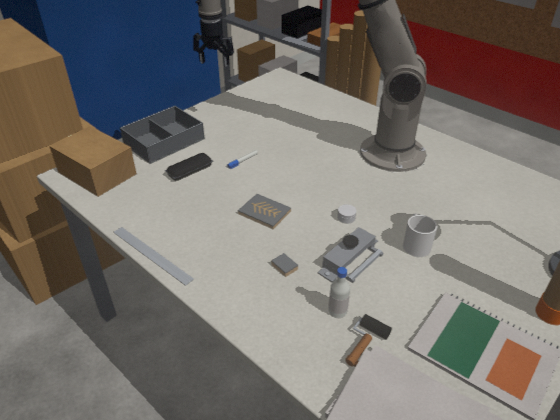

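The top picture shows the block at crop (508–665, 190–313), about 10° askew. The bridge is at (231–295, 192–362), the stop bar is at column 207, and the lane between them is clear. The tin at (375, 413) and the small block at (373, 127) lie either side of it. The scene view agrees with this. I'll move behind the block and look with the wrist camera.

```bash
python3 -m crank '[{"linear":[-0.414,0.01,-0.22],"dr":[0,-74,0],"hand":0},{"linear":[-0.414,0.01,-0.22],"dr":[0,-74,0],"hand":0},{"linear":[-0.414,0.01,-0.22],"dr":[0,-74,0],"hand":0},{"linear":[-0.414,0.01,-0.22],"dr":[0,-74,0],"hand":0},{"linear":[-0.414,0.01,-0.22],"dr":[0,-74,0],"hand":0},{"linear":[-0.414,0.01,-0.22],"dr":[0,-74,0],"hand":0},{"linear":[-0.414,0.01,-0.22],"dr":[0,-74,0],"hand":0},{"linear":[-0.414,0.01,-0.22],"dr":[0,-74,0],"hand":0},{"linear":[-0.414,0.01,-0.22],"dr":[0,-74,0],"hand":0},{"linear":[-0.414,0.01,-0.22],"dr":[0,-74,0],"hand":0}]' 20
python3 - <<'E'
from h import *
o=bot.get_obs();print(o["t"],o["eef_pos"],rot(o).as_matrix().round(3),o["gripper_width"])
E
```

```text
t: 2.23
eef_pos: [0.5402, -0.2714, 0.1982]
tool_rot: [-0.532, 0.532, -0.465, 0.466]
contact_force: [0.8, -1.0, -0.2]
gripper_width: 0.5
2.2333 [ 0.54016372 -0.27139642  0.19815194] [[ 0.132  0.001  0.991]
 [-0.991 -0.     0.132]
 [ 0.001 -1.     0.   ]] 0.49980630898002676
```

```bash
cat > look.py <<'E'
import sys
from h import *
np.set_printoptions(precision=4,suppress=True)
name=sys.argv[1]
o=bot.get_obs();im=bot.read_camera("wrist");cv2.imwrite(f"pics/{name}.png",cv2.resize(im,None,fx=1.4,fy=1.4))
print(o["t"],o["eef_pos"],bot.camera_params("wrist")["hand_eye"])
for n,z in[("mouth",.021),("stop",.007),("plunger",.066),("block",0.),("press",0.),("ink_tin",0),("small_block",0)]:
    for r in bot.place_of("wrist",n)[:2]: print(n,round(r["score"],2),np.round(r["xy"],1),at("wrist",r["xy"],z)[:2])
r=bot.cut_out("wrist","block")
if r:
    m=np.argwhere(r[0]["pixels"])[:,::-1]
    w=np.array([at("wrist",x,.016)[:2] for x in m],np.float32)
    b=cv2.minAreaRect(w);print(r[0]["score"],b);print(cv2.boxPoints(b))
E
python3 look.py w1
```

```text
2.2333 [ 0.5402 -0.2714  0.1982] [[ 0.0012  0.9535  0.3015 -0.0762]
 [ 0.0004 -0.3015  0.9535 -0.1672]
 [ 1.     -0.001  -0.0007  0.0004]
 [ 0.      0.      0.      1.    ]]
stop 0.45 [282.8 306.3] [ 0.5725 -0.4371]
block 0.84 [313.6  30.4] [ 0.5581 -0.1024]Traceback (most recent call last):
  File "look.py", line 12, in <module>
    w=np.array([at("wrist",x,.016)[:2] for x in m],np.float32)
                ~~^^^^^^^^^^^^^^^^
  File "h.py", line 15, in at
    c,d=ray(cam,xy);return c+d*(z-c[2])/d[2]
        ~~~^^^^^^^^
  File "h.py", line 11, in ray
    o=bot.get_obs();T=np.array(p["hand_eye"]);R=rot(o).as_matrix()
ValueError: time passes only in moves, steps and waits
```

View pics/w1.png

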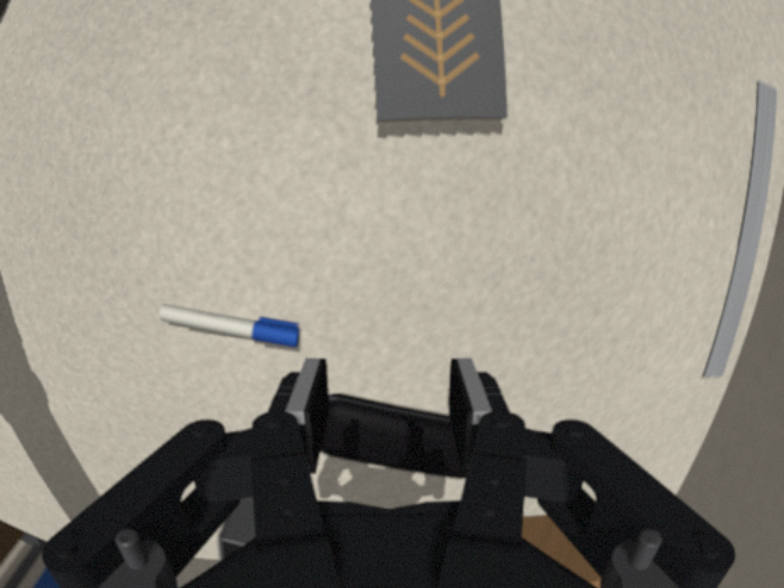

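The wrist view shows the block's rear edge at (378–507, 120), roughly parallel to the finger line, with the press out of view ahead. I'll fly over to measure the press closely.

```bash
sed -i 's/o=bot.get_obs();T=/o=OBS or bot.get_obs();T=/; s/^def rot/OBS=None\ndef rot/' h.py
sed -i 's/^o=bot.get_obs();im/import h\no=h.OBS=bot.get_obs();im/' look.py
python3 -m crank '[{"linear":[-0.396,0,0.053],"dr":[0,0,0],"hand":0},{"linear":[-0.396,0,0.053],"dr":[0,0,0],"hand":0},{"linear":[-0.396,0,0.053],"dr":[0,0,0],"hand":0},{"linear":[-0.396,0,0.053],"dr":[0,0,0],"hand":0},{"linear":[-0.396,0,0.053],"dr":[0,0,0],"hand":0},{"linear":[-0.396,0,0.053],"dr":[0,0,0],"hand":0},{"linear":[-0.396,0,0.053],"dr":[0,0,0],"hand":0},{"linear":[-0.396,0,0.053],"dr":[0,0,0],"hand":0},{"linear":[-0.396,0,0.053],"dr":[0,0,0],"hand":0},{"linear":[-0.396,0,0.053],"dr":[0,0,0],"hand":0}]'
python3 look.py w2
```

```text
t: 3.52
eef_pos: [0.5412, 0.131, 0.1984]
tool_rot: [0.532, -0.531, 0.467, -0.466]
contact_force: [0.0, 0.8, 0.1]
gripper_width: 0.502
3.5167 [0.5412 0.131  0.1984] [[ 0.0012  0.9535  0.3015 -0.0762]
 [ 0.0004 -0.3015  0.9535 -0.1672]
 [ 1.     -0.001  -0.0007  0.0004]
 [ 0.      0.      0.      1.    ]]
mouth 0.85 [271.3 137.2] [0.5295 0.1768]
stop 0.98 [280.9  62.8] [0.5292 0.2588]
plunger 0.86 [277.1 110. ] [0.5318 0.2063]
block 0.64 [263.3 339.1] [ 0.552  -0.1047]
press 0.67 [278.5 106.1] [0.5328 0.2108]
ink_tin 0.63 [153.  186.7] [0.3935 0.1012]
small_block 0.71 [387.8 214.4] [0.6829 0.1028]Traceback (most recent call last):
  File "look.py", line 13, in <module>
    w=np.array([at("wrist",x,.016)[:2] for x in m],np.float32)
                ~~^^^^^^^^^^^^^^^^
  File "h.py", line 16, in at
    c,d=ray(cam,xy);return c+d*(z-c[2])/d[2]
        ~~~^^^^^^^^
  File "h.py", line 8, in ray
    p=bot.camera_params(cam);K=np.array(p["K"])
ValueError: time passes only in moves, steps and waits
```

View pics/w2.png

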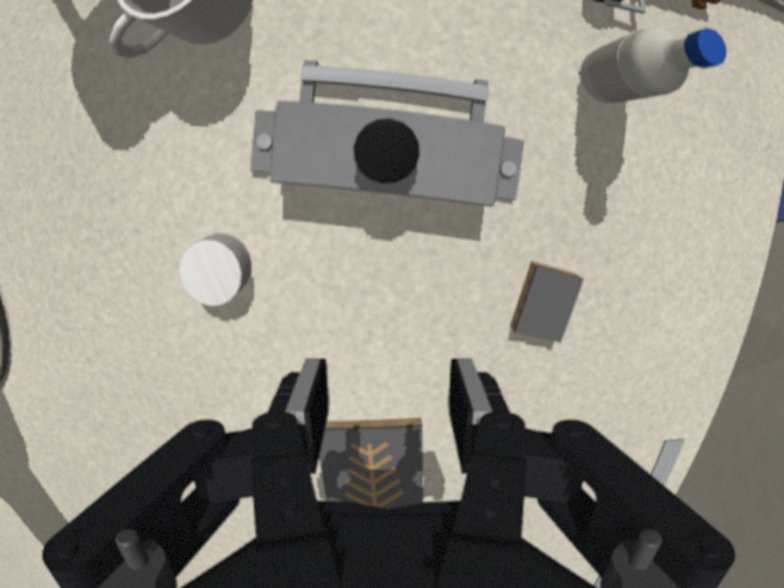

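The picture shows the whole press: bridge top corners at (272,183), (493,204), (504,125) and (278,101), knob at (386,152), and stop bar near top edge (302,81)–(487,97). The tin at (213,272) and the small block at (547,300) flank the lane. The block's front edge is at (327–421, 426).

```bash
python3 - <<'E'
import h
from h import *
np.set_printoptions(precision=4,suppress=True)
h.OBS=bot.get_obs()
f=lambda p,z:at("wrist",np.array(p)/1.4,z)[:2]
P={}
for n,p,z in[("FL",(272,184),.043),("FR",(493,204),.043),("BR",(504,125),.043),("BL",(278,101),.043),("SL",(302,80),.014),("SR",(487,98),.014),("knob",(387,152),.066),("b1",(325,428),.016),("b2",(421,424),.016)]:
    P[n]=f(p,z);print(n,P[n])
for a,b in[("FL","FR"),("BL","BR"),("SL","SR"),("b1","b2")]:
    d=P[b]-P[a];print(a,b,np.linalg.norm(d),90+np.degrees(np.arctan2(d[1],d[0])))
print((P["FL"]+P["FR"]+P["BL"]+P["BR"])/4,(P["SL"]+P["SR"])/2)
# block from top corners picked in crop, z=.016
C=[at("top",np.array(p)/3+[110,130],.016)[:2] for p in[(508,213),(645,190),(665,288),(528,313)]];print(C,np.mean(C,0))
E
```

```text
FL [0.4528 0.17  ]
FR [0.612  0.1747]
BR [0.6114 0.2325]
BL [0.4511 0.2301]
SL [0.4606 0.2505]
SR [0.6024 0.2541]
knob [0.5321 0.2009]
b1 [ 0.5046 -0.0469]
b2 [ 0.5917 -0.0308]
FL FR 0.159356505938305 91.70474911843887
BL BR 0.1603584721175744 90.88590340910054
SL SR 0.14180896616655353 91.47232563607471
b1 b2 0.08858464632521616 100.43139275055971
[0.5318 0.2018] [0.5315 0.2523]
[array([ 0.5924, -0.0299]), array([ 0.6136, -0.1637]), array([ 0.5173, -0.1798]), array([ 0.4948, -0.0476])] [ 0.5545 -0.1052]
```

Press: centre (0.532, 0.203), yaw 91.4°. The stop is 50 mm behind it, which agrees with the spec. Block: centre (0.555, −0.104), yaw 99.4°. I'll go back behind its tail and lower.

```bash
python3 -m crank '[{"linear":[0.347,0,-0.016],"dr":[0,-1.9,0],"hand":0},{"linear":[0.347,0,-0.016],"dr":[0,-1.9,0],"hand":0},{"linear":[0.347,0,-0.016],"dr":[0,-1.9,0],"hand":0},{"linear":[0.347,0,-0.016],"dr":[0,-1.9,0],"hand":0},{"linear":[0.347,0,-0.016],"dr":[0,-1.9,0],"hand":0},{"linear":[0.347,0,-0.016],"dr":[0,-1.9,0],"hand":0},{"linear":[0.347,0,-0.016],"dr":[0,-1.9,0],"hand":0},{"linear":[0.347,0,-0.016],"dr":[0,-1.9,0],"hand":0},{"linear":[0.347,0,-0.016],"dr":[0,-1.9,0],"hand":0},{"linear":[0.347,0,-0.016],"dr":[0,-1.9,0],"hand":0}]'
python3 -m crank '[{"linear":[0,0.04,0],"dr":[0,0,0],"hand":0},{"linear":[0,0.08,0],"dr":[0,0,0],"hand":0},{"linear":[0,0.12,0],"dr":[0,0,0],"hand":0},{"linear":[0,0.15,0],"dr":[0,0,0],"hand":0},{"linear":[0,0.17,0],"dr":[0,0,0],"hand":0},{"linear":[0,0.18,0],"dr":[0,0,0],"hand":0},{"linear":[0,0.187,0],"dr":[0,0,0],"hand":0},{"linear":[0,0.191,0],"dr":[0,0,0],"hand":0},{"linear":[0,0.194,0],"dr":[0,0,0],"hand":0},{"linear":[0,0.194,0],"dr":[0,0,0],"hand":0}]'
python3 - <<'E'
from h import *
o=bot.get_obs();print(o["eef_pos"],rot(o).as_matrix().round(3))
im=bot.read_camera("wrist");cv2.imwrite("pics/w3.png",im)
E
```

```text
t: 4.8
eef_pos: [0.5683, -0.2271, 0.1973]
tool_rot: [-0.535, 0.537, -0.461, 0.462]
contact_force: [0.9, -0.4, 0.4]
gripper_width: 0.501
t: 5.63
eef_pos: [0.5704, -0.2198, 0.0046]
tool_rot: [0.539, -0.538, 0.458, -0.459]
contact_force: [0.5, 0.1, 0.2]
gripper_width: 0.496
[ 0.57040557 -0.2198066   0.00459302] [[ 0.159  0.001  0.987]
 [-0.987 -0.     0.159]
 [ 0.001 -1.     0.001]]
```

View pics/w3.png

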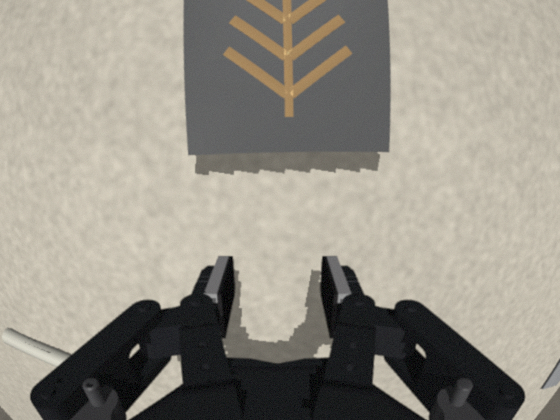

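The block's tail edge is at row 153, parallel to the fingers and centred at column 288 against 279 for the fingers, so I'll shift 4 mm to the right and start pushing.

```bash
python3 -m crank '[{"linear":[-0.012,0.001,0.003],"dr":[0,0,0],"hand":0},{"linear":[-0.02,0.001,0.004],"dr":[0,0,0],"hand":0},{"linear":[-0.027,0.001,0.004],"dr":[0,0,0],"hand":0},{"linear":[-0.034,0.001,0.004],"dr":[0,0,0],"hand":0},{"linear":[-0.042,0.001,0.004],"dr":[0,0,0],"hand":0},{"linear":[-0.05,0.001,0.004],"dr":[0,0,0],"hand":0},{"linear":[-0.059,0.001,0.004],"dr":[0,0,0],"hand":0},{"linear":[-0.068,0.001,0.004],"dr":[0,0.1,0],"hand":0},{"linear":[-0.078,0.001,0.004],"dr":[0,0.2,0],"hand":0},{"linear":[-0.088,0.001,0.004],"dr":[0,0.3,0],"hand":0}]'
python3 -m crank '[{"linear":[-0.009,0,0],"dr":[0,0.1,0],"hand":0},{"linear":[-0.018,0,0],"dr":[0,0.2,0],"hand":0},{"linear":[-0.027,0,0],"dr":[0,0.4,0],"hand":0},{"linear":[-0.036,0,0.0002],"dr":[0,0.5,0],"hand":0},{"linear":[-0.045,0,0.0003],"dr":[0,0.7,0],"hand":0},{"linear":[-0.054,0,0.0005],"dr":[0,0.8,0],"hand":0},{"linear":[-0.063,0,0.0006],"dr":[0,1.0,0],"hand":0},{"linear":[-0.072,0,0.0007],"dr":[0,1.2,0],"hand":0},{"linear":[-0.081,0,0.0009],"dr":[0,1.4,0],"hand":0},{"linear":[-0.09,0,0.001],"dr":[0,1.5,0],"hand":0}]'
python3 - <<'E'
from h import *
o=bot.get_obs();print(o["eef_pos"],rot(o).as_matrix().round(3))
im=bot.read_camera("wrist");cv2.imwrite("pics/w4.png",im)
E
```

```text
t: 6.52
eef_pos: [0.5594, -0.1311, 0.0028]
tool_rot: [0.537, -0.537, 0.46, -0.46]
contact_force: [0.4, 0.1, -1.3]
gripper_width: 0.501
t: 7.35
eef_pos: [0.5466, -0.0422, 0.0028]
tool_rot: [0.531, -0.531, 0.467, -0.467]
contact_force: [-0.0, 0.7, -0.3]
gripper_width: 0.498
[ 0.54662726 -0.04220558  0.00282411] [[ 0.128  0.     0.992]
 [-0.992  0.     0.128]
 [ 0.    -1.     0.   ]]
```

View pics/w4.png

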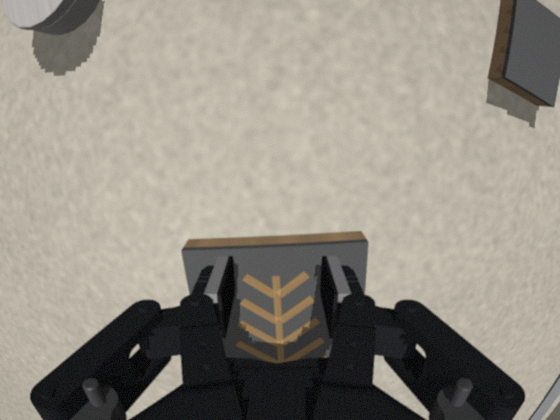

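The fingers slid over the block rather than pushing it. Its front edge is at row 240, right under the finger pads at rows 260–320, and the force stayed near zero. Half open, the tips stand higher than I assumed. I'll lift, go back, and find the true tip height by touching the table.

```bash
python3 -m crank '[{"linear":[0,-0.03,0],"dr":[0,0,0],"hand":0},{"linear":[0,-0.05,0],"dr":[0,0,0],"hand":0},{"linear":[0.03,-0.05,0],"dr":[0,-0.5,0],"hand":0},{"linear":[0.07,-0.05,0.001],"dr":[0,-1,0],"hand":0},{"linear":[0.11,-0.05,0.002],"dr":[0,-1.8,0],"hand":0},{"linear":[0.145,-0.05,0.003],"dr":[0,-1.8,0],"hand":0},{"linear":[0.175,-0.05,0.003],"dr":[0,-1.8,0],"hand":0},{"linear":[0.175,-0.03,0.003],"dr":[0,-1.8,0],"hand":0},{"linear":[0.175,-0.005,0.003],"dr":[0,-1.8,0],"hand":0},{"linear":[0.175,0,0.003],"dr":[0,-1.8,0],"hand":0}]'
python3 -m crank '[{"linear":[0,0.001,0],"dr":[0,0,0],"hand":0},{"linear":[0,0.002,0],"dr":[0,0,0],"hand":0},{"linear":[0,0.003,0],"dr":[0,0,0],"hand":0}]'
python3 - <<'E'
import h
from h import *
o=h.OBS=bot.get_obs();print(o["eef_pos"],rot(o).as_matrix().round(3))
im=bot.read_camera("wrist");cv2.imwrite("pics/w5.png",im)
g=[(r["xy"],at("wrist",r["xy"],0)) for r in bot.place_of("wrist","block")[:1]];print(g)
r=bot.cut_out("wrist","block")[0]
c=max(cv2.findContours(r["pixels"].astype(np.uint8),0,2)[0],key=cv2.contourArea);a=cv2.approxPolyDP(c,4,True)[:,0]
for p in a:print(p,at("wrist",p,.016))
t=bot.read_camera("top");r=bot.cut_out("top","block")
if r:
  m=np.argwhere(r[0]["pixels"])[:,::-1].astype(np.float32);b=cv2.minAreaRect(m);print(b,at("top",b[0],.012))
E
```

```text
t: 8.23
eef_pos: [0.5696, -0.2166, -0.0005]
tool_rot: [-0.537, 0.539, -0.46, 0.457]
contact_force: [-1.7, 0.2, -1.1]
gripper_width: 0.5
t: 8.48
eef_pos: [0.5732, -0.2159, 0.001]
tool_rot: [0.539, -0.538, 0.458, -0.459]
contact_force: [0.6, -0.6, 0.8]
gripper_width: 0.503
[ 0.57320296 -0.21587063  0.00097874] [[ 0.16   0.002  0.987]
 [-0.987 -0.     0.16 ]
 [ 0.001 -1.     0.002]]
[([278.7, 31.1], array([ 0.55554428, -0.09974929,  0.        ]))]
[176   0] [ 0.50466469 -0.09247007  0.016     ]
[181 161] [ 0.51898756 -0.17137348  0.016     ]
[384 157] [ 0.61621738 -0.15354071  0.016     ]
[383   0] [ 0.60232706 -0.076341    0.016     ]
((303.80767822265625, 213.03846740722656), (34.90867233276367, 45.10670852661133), 78.69007110595703) [ 0.55669195 -0.10063753  0.012     ]
```

View pics/w5.png

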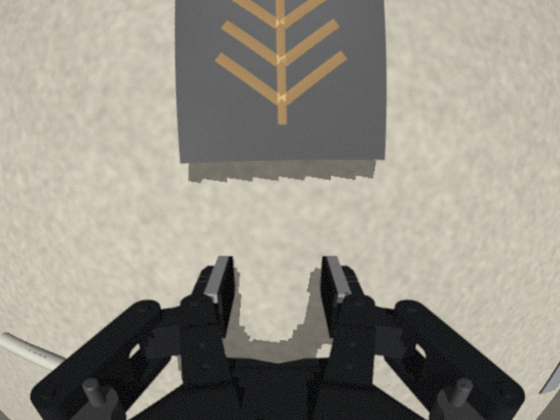

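The block is essentially where it was: tail edge (181–384, 159), tail middle (0.568, −0.163), yaw 100°. Now I'll feel for the table.

```bash
python3 -m crank '[{"linear":[0,0.001,0],"dr":[0,0,0],"hand":0},{"linear":[0,0.002,0],"dr":[0,0,0],"hand":0},{"linear":[0,0.003,0],"dr":[0,0,0],"hand":0},{"linear":[0,0.004,0],"dr":[0,0,0],"hand":0},{"linear":[0,0.004,0],"dr":[0,0,0],"hand":0}]'
python3 -m crank '[{"linear":[0,0.001,0],"dr":[0,0,0],"hand":0},{"linear":[0,0.002,0],"dr":[0,0,0],"hand":0},{"linear":[0,0.002,0],"dr":[0,0,0],"hand":0}]'
python3 -m crank '[{"linear":[0,0.001,0],"dr":[0,0,0],"hand":0},{"linear":[0,0.002,0],"dr":[0,0,0],"hand":0},{"linear":[0,0.002,0],"dr":[0,0,0],"hand":0}]'
```

```text
t: 9.15
eef_pos: [0.572, -0.2162, -0.0045]
tool_rot: [-0.538, 0.538, -0.459, 0.458]
contact_force: [0.6, -0.0, -0.6]
gripper_width: 0.499
t: 9.4
eef_pos: [0.5721, -0.2162, -0.0064]
tool_rot: [-0.538, 0.538, -0.459, 0.458]
contact_force: [-0.3, 0.5, -0.2]
gripper_width: 0.501
t: 9.65
eef_pos: [0.572, -0.2163, -0.0084]
tool_rot: [-0.538, 0.538, -0.458, 0.458]
contact_force: [-0.5, -0.2, -0.6]
gripper_width: 0.502
```

Still clear at TCP z = −8.4 mm, and the tips cleared 16 mm at +2.8 mm. So the tips stand roughly 13 mm above the nominal TCP, about 5 mm off the table now, which is a good pushing height. I'll start the push and check the force.

```bash
python3 -m crank '[{"linear":[-0.012,0,0.003],"dr":[0,0,0],"hand":0},{"linear":[-0.022,0,0.004],"dr":[0,0,0],"hand":0},{"linear":[-0.031,0,0.004],"dr":[0,0,0],"hand":0},{"linear":[-0.037,0,0.004],"dr":[0,0,0],"hand":0},{"linear":[-0.042,0,0.004],"dr":[0,0,0],"hand":0},{"linear":[-0.047,0,0.004],"dr":[0,0,0],"hand":0},{"linear":[-0.053,0,0.004],"dr":[0,0,0],"hand":0},{"linear":[-0.06,0,0.004],"dr":[0,0,0],"hand":0},{"linear":[-0.067,0,0.004],"dr":[0,0,0],"hand":0},{"linear":[-0.075,0,0.004],"dr":[0,0,0],"hand":0}]'
python3 - <<'E'
import h
from h import *
o=h.OBS=bot.get_obs();print(o["eef_pos"],rot(o).as_matrix().round(3))
im=bot.read_camera("wrist");cv2.imwrite("pics/w6.png",im)
r=bot.cut_out("wrist","block")[0]
c=max(cv2.findContours(r["pixels"].astype(np.uint8),0,2)[0],key=cv2.contourArea);a=cv2.approxPolyDP(c,4,True)[:,0]
for p in a:print(p,at("wrist",p,.016))
E
```

```text
t: 10.48
eef_pos: [0.564, -0.1412, -0.0082]
tool_rot: [-0.538, 0.538, -0.458, 0.459]
contact_force: [-0.1, -0.7, 0.6]
gripper_width: 0.497
[ 0.56404361 -0.14119821 -0.00817865] [[ 0.159  0.     0.987]
 [-0.987 -0.     0.159]
 [ 0.    -1.     0.   ]]
[381  44] [ 0.59283873 -0.02735162  0.016     ]
[243  41] [ 0.53287133 -0.03783852  0.016     ]
[160  50] [ 0.49574817 -0.04503078  0.016     ]
[164 160] [ 0.5041056  -0.09539445  0.016     ]
[183 296] [ 0.5174303  -0.16667329  0.016     ]
[219 255] [ 0.53492528 -0.13851342  0.016     ]
[234 257] [ 0.54241312 -0.13829905  0.016     ]
[233 306] [ 0.5448124  -0.16755116  0.016     ]
[321 304] [ 0.59060227 -0.15889365  0.016     ]
[322 255] [ 0.58481763 -0.13041838  0.016     ]
[336 255] [ 0.59174086 -0.12942799  0.016     ]
[341 265] [ 0.59555844 -0.1345145   0.016     ]
[351 267] [ 0.60097621 -0.13494657  0.016     ]
[370 295] [ 0.61585927 -0.15021787  0.016     ]
[381 181] [ 0.60499302 -0.08943198  0.016     ]
```

View pics/w6.png

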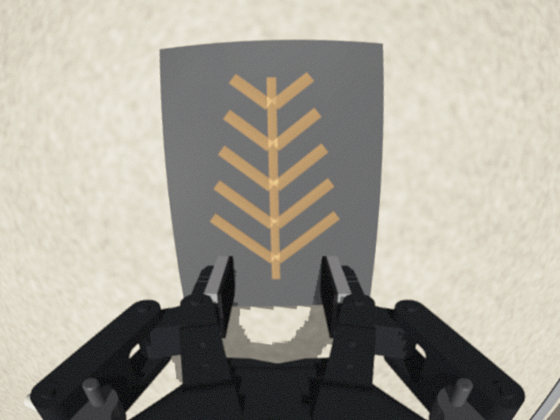

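The tips passed above the block again: its tail edge is visible between the fingers at row 305, and the tips are at row 256. I'll work out from the picture where the tips really are in the tool frame.

```bash
python3 - <<'E'
import h
from h import *
np.set_printoptions(precision=4,suppress=True)
o=h.OBS=bot.get_obs()
R=rot(o).as_matrix()
for p in[(234,257),(219,257),(322,257),(337,257),(233,304),(322,304),(205,300)]:
    c,d=ray("wrist",p);c=R.T@(c-o["eef_pos"]);d=R.T@d
    for g in(.021,.0145,.030): 
        s=(np.sign(d[2])*g-c[2])/d[2];print(p,g,c+s*d,end=" ")
    print()
E
```

```text
(234, 257) 0.021 [-0.0059 -0.0235 -0.021 ] (234, 257) 0.0145 [-0.0273 -0.0671 -0.0145] (234, 257) 0.03 [ 0.0236  0.0369 -0.03  ] 
(219, 257) 0.021 [-0.0242 -0.0609 -0.021 ] (219, 257) 0.0145 [-0.04   -0.0932 -0.0145] (219, 257) 0.03 [-0.0023 -0.0162 -0.03  ] 
(322, 257) 0.021 [-0.0103 -0.0326  0.021 ] (322, 257) 0.0145 [-0.0311 -0.075   0.0145] (322, 257) 0.03 [0.0184 0.0263 0.03  ] 
(337, 257) 0.021 [-0.0271 -0.067   0.021 ] (337, 257) 0.0145 [-0.0426 -0.0986  0.0145] (337, 257) 0.03 [-0.0056 -0.0232  0.03  ] 
(233, 304) 0.021 [ 0.013  -0.0369 -0.021 ] (233, 304) 0.0145 [-0.0141 -0.0764 -0.0145] (233, 304) 0.03 [ 0.0504  0.0179 -0.03  ] 
(322, 304) 0.021 [ 0.0095 -0.0421  0.021 ] (322, 304) 0.0145 [-0.0176 -0.0815  0.0145] (322, 304) 0.03 [0.0469 0.0126 0.03  ] 
(205, 300) 0.021 [-0.0229 -0.0876 -0.021 ] (205, 300) 0.0145 [-0.0391 -0.1118 -0.0145] (205, 300) 0.03 [-0.0004 -0.0542 -0.03  ]
```

The geometry suggests the tips are about 25–33 mm behind the nominal TCP at half opening, more than the text implies. I'll retreat behind the tail and touch down for certainty.

```bash
python3 -m crank '[{"linear":[0,-0.03,0],"dr":[0,0,0],"hand":0},{"linear":[0.03,-0.03,0],"dr":[0,0,0],"hand":0},{"linear":[0.06,-0.03,0],"dr":[0,0,0],"hand":0},{"linear":[0.075,-0.03,0],"dr":[0,0,0],"hand":0},{"linear":[0.075,-0.015,0],"dr":[0,0,0],"hand":0},{"linear":[0.075,0,0],"dr":[0,0,0],"hand":0},{"linear":[0.075,0,0],"dr":[0,0,0],"hand":0},{"linear":[0.075,0.001,0],"dr":[0,0,0],"hand":0},{"linear":[0.075,0.002,0],"dr":[0,0,0],"hand":0},{"linear":[0.075,0.002,0],"dr":[0,0,0],"hand":0}]'
for i in 1; do python3 -m crank '[{"linear":[0,0.001,0],"dr":[0,0,0],"hand":0},{"linear":[0,0.002,0],"dr":[0,0,0],"hand":0},{"linear":[0,0.002,0],"dr":[0,0,0],"hand":0}]' | grep -E "eef|force"; done
python3 -m crank '[{"linear":[0,0.001,0],"dr":[0,0,0],"hand":0},{"linear":[0,0.002,0],"dr":[0,0,0],"hand":0},{"linear":[0,0.002,0],"dr":[0,0,0],"hand":0}]' | grep -E "eef|force"
python3 -m crank '[{"linear":[0,0.001,0],"dr":[0,0,0],"hand":0},{"linear":[0,0.002,0],"dr":[0,0,0],"hand":0},{"linear":[0,0.002,0],"dr":[0,0,0],"hand":0}]' | grep -E "eef|force"
```

```text
t: 11.42
eef_pos: [0.5766, -0.2153, -0.0096]
tool_rot: [0.539, -0.538, 0.458, -0.459]
contact_force: [0.3, -0.1, -0.0]
gripper_width: 0.502
eef_pos: [0.5763, -0.2156, -0.0119]
contact_force: [-0.2, 0.3, -0.7]
eef_pos: [0.576, -0.2156, -0.0144]
contact_force: [-0.3, -0.9, 0.1]
eef_pos: [0.576, -0.2156, -0.0164]
contact_force: [-0.1, -0.5, -0.9]
```

```bash
python3 -m crank '[{"linear":[0,0.001,0],"dr":[0,0,0],"hand":0},{"linear":[0,0.002,0],"dr":[0,0,0],"hand":0},{"linear":[0,0.003,0],"dr":[0,0,0],"hand":0},{"linear":[0,0.003,0],"dr":[0,0,0],"hand":0}]' | grep -E "eef|force"
python3 - <<'E'
import h
from h import *
o=h.OBS=bot.get_obs()
im=bot.read_camera("scene");cv2.imwrite("pics/s2.png",cv2.resize(im[130:290,180:400],None,fx=3.5,fy=3.5,interpolation=cv2.INTER_CUBIC))
E
```

```text
eef_pos: [0.576, -0.2156, -0.0194]
contact_force: [-1.2, -0.1, 0.0]
```

View pics/s2.png

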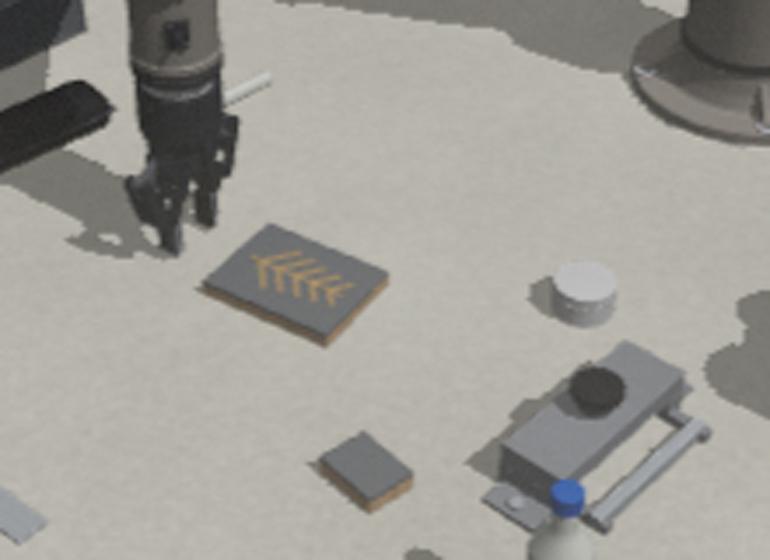

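```bash
python3 - <<'E'
from h import *
o=bot.get_obs();R=rot(o).as_matrix();p=bot.camera_params("scene");K,Rc,t=map(np.array,(p["K"],p["R"],p["t"]))
for s in(.03,-.03):
  for z in(0,.01,.02,.03):
    X=o["eef_pos"]+s*R[:,2];X[2]=z;c=K@(Rc@X+t);print(s,z,((c[:2]/c[2]-[180,130])*3.5).round(1))
E
```

```text
0.03 0 [170.5 260.7]
0.03 0.01 [169.8 252.1]
0.03 0.02 [169.  243.4]
0.03 0.03 [168.3 234.7]
-0.03 0 [211.3 226.8]
-0.03 0.01 [210.7 218.3]
-0.03 0.02 [210.2 209.7]
-0.03 0.03 [209.6 201. ]
```

With TCP at −19 mm the scene view puts the tips about 5 mm above the table, consistent with having slid over the block before. Now I'll lower 2 mm more, push, and check after a few centimetres.

```bash
python3 -m crank '[{"linear":[0,0.002,0],"dr":[0,0,0],"hand":0},{"linear":[-0.012,0.002,0],"dr":[0,0,0],"hand":0},{"linear":[-0.024,0.002,0],"dr":[0,0,0],"hand":0},{"linear":[-0.032,0.002,0],"dr":[0,0,0],"hand":0},{"linear":[-0.037,0.002,0],"dr":[0,0,0],"hand":0},{"linear":[-0.042,0.002,0],"dr":[0,0,0],"hand":0},{"linear":[-0.047,0.002,0],"dr":[0,0,0],"hand":0},{"linear":[-0.052,0.002,0],"dr":[0,0,0],"hand":0},{"linear":[-0.06,0.002,0],"dr":[0,0,0],"hand":0},{"linear":[-0.068,0.002,0],"dr":[0,0,0],"hand":0}]'
cat > chk.py <<'E'
import h,sys
from h import *
np.set_printoptions(precision=4,suppress=True)
o=h.OBS=bot.get_obs();R=rot(o).as_matrix();print(o["eef_pos"],"heading",np.degrees(np.arctan2(-R[1,0],-R[0,0])))
im=bot.read_camera("wrist");cv2.imwrite(f"pics/{sys.argv[1]}.png",im)
r=bot.cut_out("wrist","block")
if r:
    c=max(cv2.findContours(r[0]["pixels"].astype(np.uint8),0,2)[0],key=cv2.contourArea);a=cv2.approxPolyDP(c,5,True)[:,0]
    for p in a:print(p,at("wrist",p,.016)[:2])
E
python3 chk.py w7
```

```text
t: 13.38
eef_pos: [0.5654, -0.1486, -0.0211]
tool_rot: [-0.538, 0.538, -0.458, 0.459]
contact_force: [0.9, -1.8, -0.1]
gripper_width: 0.495
[ 0.5654 -0.1486 -0.0211] heading 99.11348648171648
[156   0] [ 0.4962 -0.0321]
[155 131] [ 0.5046 -0.0883]
[168 259] [ 0.514  -0.1459]
[382 260] [ 0.6119 -0.1307]
[396 133] [ 0.6036 -0.0734]
[396   0] [ 0.5944 -0.0166]
```

It pushes now: the tail middle moved 25 mm to (0.563, −0.138), with a force of about 2 N. I'll continue along the gentle arc.

```bash
python3 -m crank '[{"linear":[-0.009,0,0],"dr":[0,0,0],"hand":0},{"linear":[-0.018,0,0],"dr":[0,0,0],"hand":0},{"linear":[-0.027,0,0],"dr":[0,0.1,0],"hand":0},{"linear":[-0.036,0,0],"dr":[0,0.1,0],"hand":0},{"linear":[-0.045,0,0],"dr":[0,0.2,0],"hand":0},{"linear":[-0.054,0,0.0001],"dr":[0,0.3,0],"hand":0},{"linear":[-0.063,0,0.0002],"dr":[0,0.4,0],"hand":0},{"linear":[-0.072,0,0.0003],"dr":[0,0.6,0],"hand":0},{"linear":[-0.081,0,0.0004],"dr":[0,0.7,0],"hand":0},{"linear":[-0.09,0,0.0005],"dr":[0,0.9,0],"hand":0}]'
python3 -m crank '[{"linear":[-0.009,0,0],"dr":[0,0.2,0],"hand":0},{"linear":[-0.018,0,0.0001],"dr":[0,0.4,0],"hand":0},{"linear":[-0.027,0,0.0002],"dr":[0,0.6,0],"hand":0},{"linear":[-0.036,0,0.0003],"dr":[0,0.9,0],"hand":0},{"linear":[-0.045,0,0.0005],"dr":[0,1.1,0],"hand":0},{"linear":[-0.054,0,0.0007],"dr":[0,1.4,0],"hand":0},{"linear":[-0.063,0,0.0009],"dr":[0,1.7,0],"hand":0},{"linear":[-0.071,0,0.0012],"dr":[0,2.0,0],"hand":0},{"linear":[-0.079,0,0.0014],"dr":[0,2.3,0],"hand":0},{"linear":[-0.085,0,0.0016],"dr":[0,2.5,0],"hand":0}]'
python3 chk.py w8
```

```text
t: 14.32
eef_pos: [0.5513, -0.0588, -0.0212]
tool_rot: [-0.535, 0.535, -0.463, 0.463]
contact_force: [0.8, -1.9, 1.2]
gripper_width: 0.497
t: 15.15
eef_pos: [0.5406, 0.0259, -0.0212]
tool_rot: [0.525, -0.525, 0.474, -0.474]
contact_force: [0.6, -2.2, 1.0]
gripper_width: 0.503
[ 0.5406  0.0259 -0.0212] heading 95.7818530054706
[155   0] [0.478  0.1463]
[155 133] [0.4836 0.0888]
[168 258] [0.4896 0.0322]
[383 260] [0.5886 0.0412]
[397 123] [0.583  0.1029]
[397   0] [0.5778 0.1561]
```

View pics/w8.png

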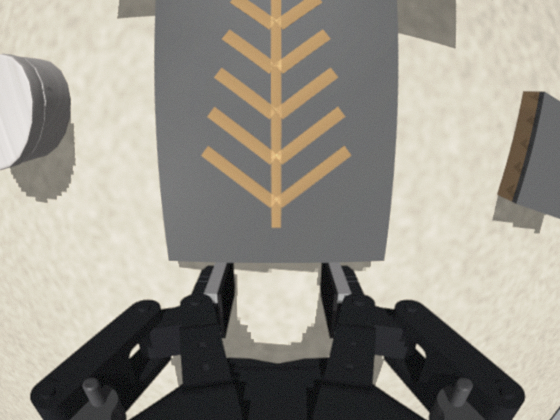

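The block rides squarely on both fingertips: tail edge (168–383, 260), heading about 95°, and the front is just at the mouth with roughly 8 and 16 mm to the legs. I'll finish the arc and slow down before the stop.

```bash
python3 -m crank '[{"linear":[-0.008,0,0.0002],"dr":[0,0.6,0],"hand":0},{"linear":[-0.016,0,0.0004],"dr":[0,1.1,0],"hand":0},{"linear":[-0.024,0,0.0006],"dr":[0,1.7,0],"hand":0},{"linear":[-0.032,0,0.0008],"dr":[0,2.2,0],"hand":0},{"linear":[-0.04,0,0.001],"dr":[0,2.8,0],"hand":0},{"linear":[-0.048,0,0.0013],"dr":[0,3.3,0],"hand":0},{"linear":[-0.055,0,0.0016],"dr":[0,3.8,0],"hand":0},{"linear":[-0.062,0,0.0019],"dr":[0,4.2,0],"hand":0},{"linear":[-0.068,0,0.0021],"dr":[0,4.4,0],"hand":0},{"linear":[-0.073,0,0.0022],"dr":[0,4.4,0],"hand":0}]'
python3 chk.py w9
```

```text
t: 16.08
eef_pos: [0.5356, 0.0985, -0.0212]
tool_rot: [0.506, -0.506, 0.494, -0.494]
contact_force: [1.3, -2.0, -0.5]
gripper_width: 0.505
[ 0.5356  0.0985 -0.0212] heading 91.38378725052043
[156 106] [0.4844 0.1769]
[170 259] [0.4862 0.1083]
[383 259] [0.5846 0.1105]
[395 108] [0.5826 0.1782]
[267 101] [0.5302 0.178 ]
```

Tail middle is (0.535, 0.109), heading 91.4°, about 13 mm to go. Now slowly until the force rises.

```bash
python3 -m crank '[{"linear":[-0.003,0,0],"dr":[0,0,0],"hand":0},{"linear":[-0.005,0,0],"dr":[0,0,0],"hand":0},{"linear":[-0.007,0,0],"dr":[0,0,0],"hand":0},{"linear":[-0.009,0,0],"dr":[0,0,0],"hand":0},{"linear":[-0.010,0,0],"dr":[0,0,0],"hand":0},{"linear":[-0.011,0,0],"dr":[0,0,0],"hand":0}]'
python3 -m crank '[{"linear":[-0.001,0,0],"dr":[0,0,0],"hand":0},{"linear":[-0.002,0,0],"dr":[0,0,0],"hand":0}]'
python3 -m crank '[{"linear":[-0.001,0,0],"dr":[0,0,0],"hand":0},{"linear":[-0.002,0,0],"dr":[0,0,0],"hand":0}]'
```

```text
t: 16.68
eef_pos: [0.5354, 0.1085, -0.0212]
tool_rot: [-0.506, 0.506, -0.494, 0.494]
contact_force: [-0.2, -1.9, 0.3]
gripper_width: 0.504
t: 16.85
eef_pos: [0.5354, 0.1104, -0.0211]
tool_rot: [-0.506, 0.506, -0.494, 0.494]
contact_force: [0.0, -2.2, 1.0]
gripper_width: 0.502
t: 17.02
eef_pos: [0.5353, 0.1126, -0.0211]
tool_rot: [-0.506, 0.506, -0.494, 0.494]
contact_force: [-0.1, -1.5, 0.6]
gripper_width: 0.498
```

```bash
python3 -m crank '[{"linear":[-0.001,0,0],"dr":[0,0,0],"hand":0},{"linear":[-0.002,0,0],"dr":[0,0,0],"hand":0}]' | grep -E "eef|force"
python3 -m crank '[{"linear":[-0.001,0,0],"dr":[0,0,0],"hand":0},{"linear":[-0.002,0,0],"dr":[0,0,0],"hand":0}]'| grep -E "eef|force"
python3 chk.py w10
```

```text
eef_pos: [0.5353, 0.1146, -0.0211]
contact_force: [0.2, -2.7, 1.7]
eef_pos: [0.5352, 0.1166, -0.0212]
contact_force: [-0.3, -2.7, 1.8]
[ 0.5352  0.1166 -0.0212] heading 91.37155178317796
[157 159] [0.4837 0.1727]
[169 259] [0.4853 0.1263]
[383 259] [0.5842 0.1286]
[392 159] [0.5825 0.1749]
```

```bash
python3 -m crank '[{"linear":[-0.001,0,0],"dr":[0,0,0],"hand":0},{"linear":[-0.001,0,0],"dr":[0,0,0],"hand":0}]' | grep -E "eef|force"
python3 -m crank '[{"linear":[-0.001,0,0],"dr":[0,0,0],"hand":0},{"linear":[-0.001,0,0],"dr":[0,0,0],"hand":0}]' | grep -E "eef|force"
python3 -m crank '[{"linear":[-0.001,0,0],"dr":[0,0,0],"hand":0},{"linear":[-0.001,0,0],"dr":[0,0,0],"hand":0}]' | grep -E "eef|force"
```

```text
eef_pos: [0.5352, 0.1176, -0.0212]
contact_force: [-0.7, -3.2, 1.7]
eef_pos: [0.5351, 0.1176, -0.0212]
contact_force: [0.9, -4.8, 2.8]
eef_pos: [0.535, 0.1176, -0.0212]
contact_force: [0.1, -7.7, 4.5]
```

Position has stalled at y = 0.1176 and the force is rising, so the block is on the stop. One more millimetre to seat it square, then I'll back off and move over the knob with the fingers shut.

```bash
python3 -m crank '[{"linear":[-0.001,0,0],"dr":[0,0,0],"hand":0},{"linear":[-0.002,0,0],"dr":[0,0,0],"hand":0},{"linear":[-0.002,0,0],"dr":[0,0,0],"hand":0}]' | grep -E "eef|force"
python3 -m crank '[{"linear":[0.01,0,0],"dr":[0,0,0],"hand":0},{"linear":[0.03,0,0],"dr":[0,0,0],"hand":0},{"linear":[0.03,-0.03,0],"dr":[0,0,0],"hand":0},{"linear":[0.03,-0.07,0],"dr":[0,0,0],"hand":0},{"linear":[0.03,-0.11,0],"dr":[0,0,0],"hand":0},{"linear":[0.03,-0.15,0],"dr":[0,0,0],"hand":-1},{"linear":[0.03,-0.19,0],"dr":[0,0,0],"hand":-1},{"linear":[0.03,-0.22,0],"dr":[0,0,0],"hand":-1},{"linear":[0.03,-0.22,0],"dr":[0,0,0],"hand":-1},{"linear":[0.03,-0.22,0],"dr":[0,0,0],"hand":-1}]' 20
python3 look.py w11 2>/dev/null; python3 chk.py w12
```

```text
eef_pos: [0.5349, 0.1177, -0.0212]
contact_force: [-0.3, -11.0, 6.2]
t: 19.03
eef_pos: [0.537, 0.0927, 0.2007]
tool_rot: [0.508, -0.505, 0.493, -0.494]
contact_force: [-1.0, -0.8, -1.3]
gripper_width: 0.001
19.0333 [0.537  0.0927 0.2007] [[ 0.0012  0.9534  0.3016 -0.0763]
 [ 0.0004 -0.3016  0.9534 -0.1672]
 [ 1.     -0.001  -0.0007  0.0005]
 [ 0.      0.      0.      1.    ]]
mouth 0.88 [273.1 103.1] [0.5319 0.1759]
plunger 0.58 [272.8  69.2] [0.5313 0.2066]
plunger 0.44 [274.5  75.7] [0.533  0.2005]
block 0.64 [270.3  88.3] [0.5282 0.193 ]
press 0.69 [272.7  74.8] [0.5305 0.2085]
ink_tin 0.89 [157.7 168.9] [0.3948 0.1002]
small_block 0.58 [396.3 170.8] [0.6814 0.1044]
[0.5354 0.0916 0.198 ] heading 91.38235317438824
[231 101] [0.4845 0.1764]
[232 147] [0.4858 0.1265]
[323 145] [0.5841 0.131 ]
[322 101] [0.581  0.1786]
```

View pics/w12.png

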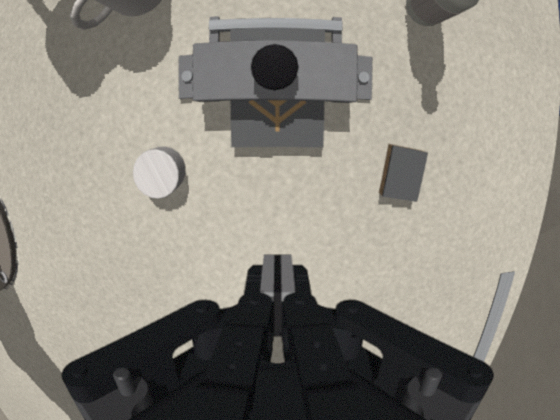

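The block lies under the bridge, square, its front against the bar at row 30, with the tail edge (232–323, 146) sticking out. Tin and small block are where they were, and the knob is at (275,67). Now I'll go over the knob and descend.

```bash
python3 -m crank '[{"linear":[-0.04,0,0],"dr":[0,0,0],"hand":-1},{"linear":[-0.08,0.0,0],"dr":[0,0,0],"hand":-1},{"linear":[-0.105,0.01,-0.0006],"dr":[0,0,0],"hand":-1},{"linear":[-0.113,0.03,-0.0006],"dr":[0,0,0],"hand":-1},{"linear":[-0.113,0.06,-0.0006],"dr":[0,0,0],"hand":-1},{"linear":[-0.113,0.09,-0.0006],"dr":[0,0,0],"hand":-1},{"linear":[-0.113,0.11,-0.0006],"dr":[0,0,0],"hand":-1},{"linear":[-0.113,0.12,-0.0006],"dr":[0,0,0],"hand":-1},{"linear":[-0.113,0.12,-0.0006],"dr":[0,0,0],"hand":-1}]'
python3 -m crank '[{"linear":[0,0.001,0],"dr":[0,0,0],"hand":-1},{"linear":[0,0.003,0],"dr":[0,0,0],"hand":-1},{"linear":[0,0.005,0],"dr":[0,0,0],"hand":-1},{"linear":[0,0.007,0],"dr":[0,0,0],"hand":-1},{"linear":[0,0.007,0],"dr":[0,0,0],"hand":-1}]'| grep -E "eef|force"
```

```text
t: 20.33
eef_pos: [0.5309, 0.2038, 0.0766]
tool_rot: [-0.505, 0.507, -0.495, 0.493]
contact_force: [-0.0, -0.1, -0.1]
gripper_width: -0.002
eef_pos: [0.5327, 0.2046, 0.0722]
contact_force: [0.1, -0.4, -0.6]
```

```bash
python3 -m crank '[{"linear":[0,0.002,0],"dr":[0,0,0],"hand":-1},{"linear":[0,0.004,0],"dr":[0,0,0],"hand":-1},{"linear":[0,0.006,0],"dr":[0,0,0],"hand":-1},{"linear":[0,0.006,0],"dr":[0,0,0],"hand":-1}]'| grep -E "eef|force"
python3 -m crank '[{"linear":[0,0.001,0],"dr":[0,0,0],"hand":-1},{"linear":[0,0.002,0],"dr":[0,0,0],"hand":-1},{"linear":[0,0.002,0],"dr":[0,0,0],"hand":-1}]'| grep -E "eef|force"
```

```text
eef_pos: [0.5322, 0.2044, 0.0654]
contact_force: [1.2, 0.1, -0.7]
eef_pos: [0.5323, 0.2045, 0.0636]
contact_force: [-0.3, 0.3, 0.8]
```

```bash
python3 - <<'E'
from h import *
im=bot.read_camera("scene");cv2.imwrite("pics/s3.png",cv2.resize(im[170:290,280:440],None,fx=4,fy=4,interpolation=cv2.INTER_CUBIC))
E
```

```text
(no output)
```

View pics/s3.png

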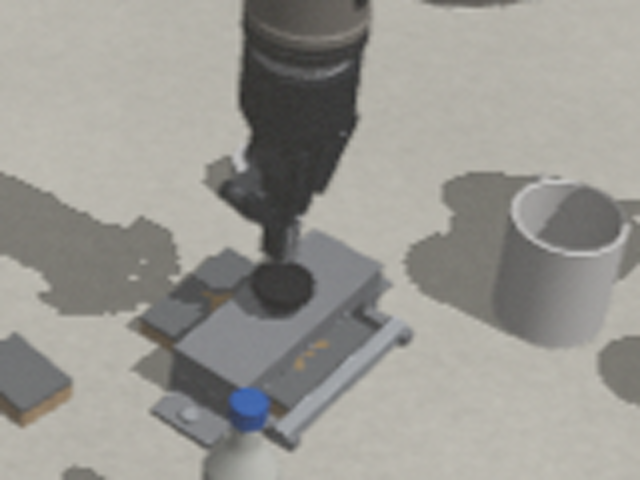

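The block's far edge lies along the stop bar (bar 285–405, 330–440). The fingertips (280,258) are still some 15 mm above the knob top (283,278). I'll continue down under force watch.

```bash
python3 -m crank '[{"linear":[0,0.002,0],"dr":[0,0,0],"hand":-1},{"linear":[0,0.004,0],"dr":[0,0,0],"hand":-1},{"linear":[0,0.006,0],"dr":[0,0,0],"hand":-1},{"linear":[0,0.008,0],"dr":[0,0,0],"hand":-1},{"linear":[0,0.008,0],"dr":[0,0,0],"hand":-1}]'| grep -E "eef|force"
python3 -m crank '[{"linear":[0,0.001,0],"dr":[0,0,0],"hand":-1},{"linear":[0,0.002,0],"dr":[0,0,0],"hand":-1},{"linear":[0,0.003,0],"dr":[0,0,0],"hand":-1},{"linear":[0,0.003,0],"dr":[0,0,0],"hand":-1}]'| grep -E "eef|force"
python3 -m crank '[{"linear":[0,0.001,0],"dr":[0,0,0],"hand":-1},{"linear":[0,0.002,0],"dr":[0,0,0],"hand":-1},{"linear":[0,0.003,0],"dr":[0,0,0],"hand":-1},{"linear":[0,0.003,0],"dr":[0,0,0],"hand":-1}]'| grep -E "eef|force"
```

```text
eef_pos: [0.5322, 0.2044, 0.0553]
contact_force: [0.1, -0.2, -0.2]
eef_pos: [0.5324, 0.2045, 0.0526]
contact_force: [0.2, -0.4, 0.5]
eef_pos: [0.5323, 0.2045, 0.0496]
contact_force: [0.5, -0.5, -0.2]
```

```bash
python3 -m crank '[{"linear":[0,0.001,0],"dr":[0,0,0],"hand":-1},{"linear":[0,0.002,0],"dr":[0,0,0],"hand":-1},{"linear":[0,0.003,0],"dr":[0,0,0],"hand":-1},{"linear":[0,0.003,0],"dr":[0,0,0],"hand":-1}]'| grep -E "eef|force"
python3 -m crank '[{"linear":[0,0.001,0],"dr":[0,0,0],"hand":-1},{"linear":[0,0.002,0],"dr":[0,0,0],"hand":-1},{"linear":[0,0.003,0],"dr":[0,0,0],"hand":-1},{"linear":[0,0.003,0],"dr":[0,0,0],"hand":-1}]'| grep -E "eef|force"
python3 -m crank '[{"linear":[0,0.001,0],"dr":[0,0,0],"hand":-1},{"linear":[0,0.002,0],"dr":[0,0,0],"hand":-1},{"linear":[0,0.002,0],"dr":[0,0,0],"hand":-1}]'| grep -E "eef|force"
```

```text
eef_pos: [0.5323, 0.2045, 0.0466]
contact_force: [0.4, 0.4, 0.0]
eef_pos: [0.5323, 0.2045, 0.0436]
contact_force: [0.3, 0.1, 0.3]
eef_pos: [0.5324, 0.2046, 0.0416]
contact_force: [0.5, 0.3, 0.0]
```

```bash
python3 -m crank '[{"linear":[0,0.001,0],"dr":[0,0,0],"hand":-1},{"linear":[0,0.002,0],"dr":[0,0,0],"hand":-1},{"linear":[0,0.002,0],"dr":[0,0,0],"hand":-1}]'| grep -E "eef|force"
python3 -m crank '[{"linear":[0,0.001,0],"dr":[0,0,0],"hand":-1},{"linear":[0,0.002,0],"dr":[0,0,0],"hand":-1},{"linear":[0,0.002,0],"dr":[0,0,0],"hand":-1}]'| grep -E "eef|force"
python3 -m crank '[{"linear":[0,0.001,0],"dr":[0,0,0],"hand":-1},{"linear":[0,0.002,0],"dr":[0,0,0],"hand":-1},{"linear":[0,0.002,0],"dr":[0,0,0],"hand":-1}]'| grep -E "eef|force"
```

```text
eef_pos: [0.5325, 0.2046, 0.0398]
contact_force: [-1.5, -0.6, 2.9]
eef_pos: [0.5325, 0.2046, 0.0378]
contact_force: [-1.7, -1.0, 3.5]
eef_pos: [0.5325, 0.2046, 0.0365]
contact_force: [-2.7, -0.7, 10.9]
```

Contact with the knob came at z ≈ 0.0405: 2.9 to 3.5 N on the spring, then a stiff rise to 11 N after about 4–5 mm, so the pad is on the block. I'll press a little firmer and hold, then release upwards.

```bash
python3 -m crank '[{"linear":[0,0.001,0],"dr":[0,0,0],"hand":-1},{"linear":[0,0.002,0],"dr":[0,0,0],"hand":-1},{"linear":[0,0.002,0],"dr":[0,0,0],"hand":-1},{"linear":[0,0.002,0],"dr":[0,0,0],"hand":-1},{"linear":[0,0.002,0],"dr":[0,0,0],"hand":-1},{"linear":[0,0.002,0],"dr":[0,0,0],"hand":-1}]'| grep -E "eef|force"
```

```text
eef_pos: [0.5326, 0.2046, 0.0364]
contact_force: [-8.0, -3.8, 27.5]
```

```bash
python3 -m crank '[{"linear":[0,-0.003,0],"dr":[0,0,0],"hand":-1},{"linear":[0,-0.007,0],"dr":[0,0,0],"hand":-1},{"linear":[0,-0.014,0],"dr":[0,0,0],"hand":-1},{"linear":[0,-0.03,0],"dr":[0,0,0],"hand":-1},{"linear":[0,-0.07,0],"dr":[0,0,0],"hand":-1},{"linear":[0,-0.11,0],"dr":[0,0,0],"hand":-1},{"linear":[0.02,-0.15,0],"dr":[0,0,0],"hand":-1},{"linear":[0.06,-0.16,0],"dr":[0,0,0],"hand":-1},{"linear":[0.1,-0.16,0],"dr":[0,0,0],"hand":-1},{"linear":[0.113,-0.16,0],"dr":[0,0,0],"hand":-1}]'
python3 -m crank '[{"linear":[0,0,0],"dr":[0,0,0],"hand":-1},{"linear":[0,0,0],"dr":[0,0,0],"hand":-1},{"linear":[0,0,0],"dr":[0,0,0],"hand":-1}]'|grep force
python3 chk.py w13; python3 look.py w14 2>&1 | grep -v Trace | head -12
python3 - <<'E'
from h import *
a=cv2.imread("pics/w12.png").astype(int);b=cv2.imread("pics/w13.png").astype(int);print(a.shape,b.shape)
im=bot.read_camera("top");o=cv2.imread("pics/top1.png")
for n in["glue","ink_tin","small_block","mug","brayer","marker","case","plunger","stop"]:
    r=bot.place_of("top",n);print(n,[(np.round(k["xy"],1),round(k["score"],2)) for k in r[:2]])
d=cv2.absdiff(im,o).max(2)>45;n,l,s,c=cv2.connectedComponentsWithStats(d.astype(np.uint8));print([tuple(x) for x in s[1:] if x[4]>15])
E
```

```text
t: 25.47
eef_pos: [0.5363, 0.0847, 0.1952]
tool_rot: [-0.504, 0.504, -0.494, 0.497]
contact_force: [0.5, -0.8, -1.0]
gripper_width: 0.002
contact_force: [-0.3, 0.4, 0.1]
[0.535  0.093  0.1937] heading 91.4545801620564
[230 104] [0.4838 0.1747]
[233 149] [0.4873 0.1264]
[324 147] [0.5844 0.131 ]
[323 103] [0.5813 0.1781]
25.8167 [0.5349 0.0935 0.1936] [[ 0.0012  0.9534  0.3016 -0.0763]
 [ 0.0004 -0.3016  0.9534 -0.1672]
 [ 1.     -0.001  -0.0007  0.0005]
 [ 0.      0.      0.      1.    ]]
mouth 0.62 [274.6  99.8] [0.5304 0.1798]
mouth 0.26 [275.4  89. ] [0.5309 0.1911]
stop 0.75 [273.6  29.7] [0.5272 0.2582]
plunger 0.64 [274.   70.2] [0.5296 0.2055]
block 0.74 [276.5  87.9] [0.5319 0.1937]
press 0.78 [273.2  74.1] [0.5279 0.2091]
press 0.46 [277.6 106.5] [0.5336 0.1731]
ink_tin 0.56 [161.  169.3] [0.3985 0.1012]
(420, 560, 3) (420, 560, 3)
glue [(array([164.4, 166.3]), 0.89)]
ink_tin []
small_block [(array([232.5, 172.8]), 0.56)]
mug [(array([156. , 282.7]), 0.84), (array([193.3, 222.3]), 0.48)]
brayer [(array([128.2, 170.9]), 0.56), (array([163., 168.]), 0.5)]
marker [(array([393.9
[... 217 characters left out ...]
2(272), np.int32(13634)), (np.int32(232), np.int32(174), np.int32(11), np.int32(6), np.int32(38)), (np.int32(327), np.int32(187), np.int32(208), np.int32(196), np.int32(10608)), (np.int32(207), np.int32(195), np.int32(2), np.int32(16), np.int32(23)), (np.int32(279), np.int32(194), np.int32(35), np.int32(41), np.int32(914)), (np.int32(197), np.int32(212), np.int32(11), np.int32(16), np.int32(104)), (np.int32(316), np.int32(228), np.int32(11), np.int32(5), np.int32(43)), (np.int32(396), np.int32(297), np.int32(164), np.int32(120), np.int32(5633)), (np.int32(253), np.int32(387), np.int32(50), np.int32(33), np.int32(1307)), (np.int32(553), np.int32(410), np.int32(7), np.int32(10), np.int32(37))]
```

The block hasn't moved since the push, the knob appears up, and the bystanders are in place within network noise. The robot is clear, so I'm handing in.

```bash
python3 -c "
from station import bot
print(bot.hand_in())"
```

```text
the job is handed in; nothing more can be done
None
```

The block is under the bridge against the stop bar, and I pressed the knob and let it come up again. I handed the job in at about 26 s, with the arm clear of everything.

**Push:** I pushed the block flat with two spread fingertips along a gentle arc. At the stop the arm stalled and the force rose to about 11 N. A later scene picture shows the block's far edge along the bar.

**Press:** The knob's spring gave about 3 N, then the resistance turned stiff after 4–5 mm, which is the pad on the block. I pressed to about 27 N, held it for roughly half a second, then lifted away.

**Checks that disagreed:**
- **Tip height:** The fingertips stood about 25 mm higher than the reported tool height. Because of this, my first two passes slid over the block without moving it noticeably. I corrected this by looking and by feeling for contact.
- **Squareness:** The wrist camera puts the tail edge 1–1.5° off the press axis. I took this as measurement noise, because the tail edge measured within 0.1° of the finger line just before contact, and that line was set to the press's measured direction.
- **Stop position:** The stop bar's position differed by up to 18 mm between cameras, so I relied on the contact force.
- **Last looks:**
  - After the press the block's measured corners were within about 2 mm of before.
  - The knob showed at the same spot, but a return to full height was not measured.
  - I found all bystanders near their starting places. The tin was missed in the last top picture but seen by the wrist camera.

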